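Set up a cold-plate soak of steel test bars

ROBOT

A 6-joint arm with a two-finger parallel gripper is mounted at the origin on the work surface. World frame = base frame: x ahead of the robot, y to its left, z up, the work surface at z = 0. Lengths are in m, angles in rad, forces in N, time in s.
With the tool pointing down it reaches from about 0.3 to 0.875 m from the base axis. Payload 6.4 kg.
Tool frame: the origin (TCP) lies at the very end of the fingers, on their centre line; the grasp point (between the pads) lies behind it (r.hold_point_z is the z of the grasp point in the tool frame, in m); z points along the fingers, y is the line along which they close (so a half turn about z gives the same grasp; the last joint's range is limited). The gripper opens to 88 mm and grips with 3 to 60 N. Pads are 18 mm wide; open, the fingers measure 123 mm over their backs; the gripper's body (75 mm by 187 mm) begins 45 mm behind the grasp point.
Start: joints at [1.089, 0.181, 1.607, -0, 1.354, -0.206], TCP at [0.157, 0.553, 0.239] pointing down, gripper open.
Joint ranges: [-2.99, 2.99], [-0.89, 2.07], [0.3, 2.58], [-1.14, 4.28], [0, 2.63], [-3.12, 3.12]. Speed limits (rad/s): [2.57, 2.57, 3.01, 3.14, 3.14, 3.14].

INTERFACE

Orientations are given as a unit quaternion [x, y, z, w].
In Python, from cell import r, eyes, hand_in gives the robot as it stands. The module is installed in compiled form; this text tells all that it offers.
- The arm moves only by the tool arm_command, never from a script. Its argument "targets" is a list of rows, each an object of numbers: "x", "y", "z": the shift along the world's x, y, z in cm; "roll": the turn about the world's z in rad. In form: [{"x": .., "y": .., "z": .., "roll": ..}, ...]. A call has 1 to 10 rows; each row is the pose to reach, as a shift and turn from the pose commanded when the call began; what a row does not reach only later rows make up. A row lasts 1/12 s, in which the tool goes at most 41.7 mm and 7.16 degrees, less where a joint would pass 70% of its speed; a pose out of reach is approached as far as the arm can. A call with a gripper value outside its range is refused whole. "grip" is the opening, from -1 (shut) to 1 (fully open), set as the call begins (left out, the last holds). The fingers move at their own pace and stop on an object; "force" is the grip in N (left out, the last holds). Time passes only in rows, so rows that repeat a pose let the fingers close. It gives the time, the measured TCP pose, the force, the opening and the grip force at its end, in the units of the state.
- r.get_obs(): the state, without advancing time (a new reading comes with each control period).
- eyes.grab_frame(name): name is "side" or "top"; returns a dict with "frame" (480x640x3 uint8, red, green, blue), "z_map" (480x640 float32, m along the optical axis (not along the pixel's ray), 0 where there is no reading), "fx", "fy", "cx", "cy" (pixels), "R" (3x3) and "t" (3): a world point X has camera coordinates R X + t. Camera axes: x right, y down, z forward; pixel columns grow to the right and rows downward; lengths in m; the calibration is good to about 2 mm. A picture is of the moment at which its call begins.
- hand_in(): hands the job in; it is judged then, once.
The state is a dict: "t": time; "qpos": joint angles; "dq": joint speeds; "tau": joint torques, N m; "eef_pos": TCP position; "tcp_rot": TCP orientation; "wrist_force": force on the tool from outside, world axes, zero at the start; "wrist_torque": the same for the moment, N m; "grip_width": finger opening in m; "grasp_force": force on a finger pad.
Only numpy, scipy, OpenCV 4.12 (cv2) and the standard library are available. Lean on these libraries where they do the work, as an engineer would, in place of code of your own. Each camera call takes 0.05 s, during which the arm holds its last target. There are 200 camera calls.

TASK

Slide every plain steel bar with a coloured stripe along the mat, without lifting it, until it lies wholly on the cold plate under the open cover; then swing the white cover fully shut. After that, take each orange temperature probe from the grey rack and push it fully home, upright, into a free opening of the blue terminal block behind the cover; leave the other things on the bench alone.

Things in the scene. Friction and masses are not known exactly. Their poses are not given: they have to be found in the camera images.
- station: Fixed station, varying in place and yaw. Origin: centre of its aluminium cold plate, 125 (x) x 220 (y) mm, flush with the black mat, no step. Its open mouth is on its own -x side (roughly the robot's right, world -y). Behind the plate, centred at x = +115 mm, is the blue terminal block, 50 (x) x 200 (y) x 50 mm high, with four round openings.
- plate_center (a point): centre of the cold plate at mat level, axes as the station's. White curbs 28 mm high, 12 mm thick, bound the plate on three sides: inner faces at station y = +-110 mm and x = +62 mm; the -x side is open for sliding bars in
- port0 (a point): centre of the mouth of terminal opening 0 in the blue block's top face (50 mm above the mat), axes as the station's. Vertical round hole 11.5 mm in diameter with a 2 mm lead-in chamfer, through the block. Openings are 50 mm apart along the station's y. Any probe fits any opening.
- port1 (a point): centre of the mouth of terminal opening 1 in the blue block's top face (50 mm above the mat), axes as the station's. Vertical round hole 11.5 mm in diameter with a 2 mm lead-in chamfer, through the block. Openings are 50 mm apart along the station's y. Any probe fits any opening.
- port2 (a point): centre of the mouth of terminal opening 2 in the blue block's top face (50 mm above the mat), axes as the station's. Vertical round hole 11.5 mm in diameter with a 2 mm lead-in chamfer, through the block. Openings are 50 mm apart along the station's y. Any probe fits any opening.
- port3 (a point): centre of the mouth of terminal opening 3 in the blue block's top face (50 mm above the mat), axes as the station's. Vertical round hole 11.5 mm in diameter with a 2 mm lead-in chamfer, through the block. Openings are 50 mm apart along the station's y. Any probe fits any opening.
- cover (a joint): angle of the white swing cover, rad: 0 = shut (level over the plate), 1.57 = upright, at most 1.9; starts at 1.5 to 1.8. A stiff friction hinge holds it wherever it is left; 3 to 6 N at 80 to 100 mm from the hinge moves it. Closed fingers can push it over from behind (its outer face, the station's +x side) and then press it down.
- cover_hinge (a point): middle of the hinge line (along the station's y): station x = +68 mm, 30 mm above the mat, on the cover's inner face. Cover: panel 126 mm from hinge to free edge, 216 mm along the hinge, 10 mm thick; shut, it lies 30 to 40 mm above the mat. On its outer face, 85 mm from the hinge, a dark bar handle: 80 mm along y, 12 mm thick, 23 mm proud.
- cover_edge (a point): middle of the cover's free edge, on its outer face, 126 mm from the hinge; 40 mm above the mat when shut
- bar0: loose flat steel test bar, 90 long (own x) x 36 wide (own y) x 16 mm thick, about 0.4 kg, with a red stripe near one end. Origin: centre of its underside. It lies on the mat. May be absent (None).
- bar1: loose flat steel test bar, 90 long (own x) x 36 wide (own y) x 16 mm thick, about 0.4 kg, with a yellow stripe near one end. Origin: centre of its underside. It lies on the mat. May be absent (None).
- bar2: loose flat steel test bar, 90 long (own x) x 36 wide (own y) x 16 mm thick, about 0.4 kg, with a green stripe near one end. Origin: centre of its underside. It lies on the mat. May be absent (None).
- probe0: loose probe, upright in the grey rack: orange square handle 18 x 18 x 55 mm (black band near the top) on a steel pin 10 mm in diameter, 45 mm long, tapered tip. Origin: pin tip; own z up along the probe; handle at z = 45 to 100 mm, its flat underside is the shoulder. 60 g. Fully home, the shoulder sits on the block and the tip is 45 mm below the mouth. May be absent (None).
- probe1: loose probe, upright in the grey rack: orange square handle 18 x 18 x 55 mm (black band near the top) on a steel pin 10 mm in diameter, 45 mm long, tapered tip. Origin: pin tip; own z up along the probe; handle at z = 45 to 100 mm, its flat underside is the shoulder. 60 g. Fully home, the shoulder sits on the block and the tip is 45 mm below the mouth. May be absent (None).
- probe2: loose probe, upright in the grey rack: orange square handle 18 x 18 x 55 mm (black band near the top) on a steel pin 10 mm in diameter, 45 mm long, tapered tip. Origin: pin tip; own z up along the probe; handle at z = 45 to 100 mm, its flat underside is the shoulder. 60 g. Fully home, the shoulder sits on the block and the tip is 45 mm below the mouth. May be absent (None).
- probe3: loose probe, upright in the grey rack: orange square handle 18 x 18 x 55 mm (black band near the top) on a steel pin 10 mm in diameter, 45 mm long, tapered tip. Origin: pin tip; own z up along the probe; handle at z = 45 to 100 mm, its flat underside is the shoulder. 60 g. Fully home, the shoulder sits on the block and the tip is 45 mm below the mouth. May be absent (None).
- rack: fixed grey rack block, 200 (own x) x 50 x 50 mm high, origin: centre of its underside; holes of 13 mm at own x = -75, -25, +25, +75 mm hold the probes upright, their shoulders on its top
- tensile_a: bystander, to be left alone. Loose steel tensile test piece with a waisted middle, 160 x 36 x 14 mm. Origin: centre of its underside.
- tensile_b: bystander, to be left alone. Loose steel tensile test piece with a waisted middle, 160 x 36 x 14 mm. Origin: centre of its underside.
- offcut_a: bystander, to be left alone. Loose steel offcut 55 x 30 x 12 mm, beyond the bars. Origin: centre of its underside.
- offcut_b: bystander, to be left alone. Loose steel offcut 55 x 30 x 12 mm, near the robot. Origin: centre of its underside.
- wrench: bystander, to be left alone. Loose wrench lying on the mat. Origin: centre of its underside.
- oil_can: bystander, to be left alone. Loose can with a blue label, 60 mm in diameter, 100 mm high. Origin: centre of its underside.
- pot: bystander, to be left alone. Loose red cup, 80 mm in diameter, 90 mm high. Origin: centre of its underside.
Things that resemble listed ones, but are neither listed nor needed, are in the scene too. Leave any green or purple look-alike of the probe2 alone. Leave any turquoise look-alike of the probe1 alone.

How it is judged:
By the outcome, as a careful person would: the job done as asked, in the order asked, and still so for the second after the job is handed in, with the robot touching nothing.
Of bar0, bar1, bar2 only 2 to 3 are there at a start; the rules pass over those that are not, and their reading is None.
Of probe0, probe1, probe2, probe3 only 3 to 4 are there at a start; the rules pass over those that are not, and their reading is None.
At some moment in a run one of bar0, bar1, bar2 may be knocked a few centimetres aside while the robot is not near it.
It also fails if it takes over 210 s, if anything falls off the work surface, if the arm or the gripper's body presses on something with over 40 N, if the wrist force passes 120 N, or if a joint passes its speed limit or range.

## Working session

There is one attempt and no reset: what is moved stays moved. The work goes in short steps, Python scripts to look and compute and a tool call to move; the robot and the scene stay as the last step left them, time stands still between calls to the robot, and variables do not carry over. Pictures are saved under pics/ and viewed, at most 14 in all, crops included, and the job is handed in when it is done.

Besides the shell and the picture viewer there is one more tool, called after "Emit:" as name(argument=value, ...) on one line, values as JSON. arm_command: Moves the arm, as the interface text tells. Its arguments: {"type":"object","properties":{"targets":{"type":"array","items":{"type":"object","properties":{"x":{"type":"number"},"y":{"type":"number"},"z":{"type":"number"},"roll":{"type":"number"}}}},"grip":{"type":"number"},"force":{"type":"number"}},"required":["targets"]}

```bash
mkdir -p pics
cat > h.py <<'E'
import numpy as np, cv2
from cell import r, eyes, hand_in
def grab(n, save=None):
    f=eyes.grab_frame(n)
    if save: cv2.imwrite(f'pics/{save}.png', f['frame'][:,:,::-1])
    z=f['z_map']; v,u=np.mgrid[:480,:640]
    c=np.stack([(u-f['cx'])/f['fx']*z,(v-f['cy'])/f['fy']*z,z],-1)
    f['W']=(c-np.asarray(f['t']).ravel())@np.asarray(f['R']); f['ok']=z>0
    return f
E
python3 - <<'E'
from h import *
for n in('top','side'):
    f=grab(n,n+'0'); np.savez(f'{n}0.npz',W=f['W'],ok=f['ok'],fr=f['frame'])
    print(n, -np.array(f['R']).T@np.array(f['t']).ravel(), f['fx'])
o=r.get_obs(); print(o, r.hold_point_z)
E
```

```text
top [ 0.4671414  -0.00724739  1.40443783] 552.9803457204139
side [ 0.44535905 -1.11392576  0.83049304] 607.2521583604226
{'t': 0.1, 'qpos': array([ 1.08870030e+00,  1.81425612e-01,  1.60790311e+00, -8.32303311e-06,
        1.35380674e+00, -2.06275069e-01]), 'dq': array([-0.00244641, -0.00309884, -0.00217694, -0.00088082, -0.00018778,
       -0.00045415]), 'tau': array([ 1.44645182e-03, -4.34824526e+01, -3.42696512e+01,  7.04945647e-02,
        3.39896686e-02,  4.28934115e-07]), 'eef_pos': array([0.15633735, 0.55283789, 0.23792574]), 'tcp_rot': array([ 1.37472805e-01,  9.90505241e-01, -7.27531596e-04, -2.56469621e-04]), 'wrist_force': array([-0.35520959,  0.13345867,  0.7357095 ]), 'wrist_torque': array([ 0.0192386 , -0.01083202, -0.0646511 ]), 'grasp_force': 0.0, 'grip_width': 0.08822961160704142} -0.0187
```

View pics/top0.png

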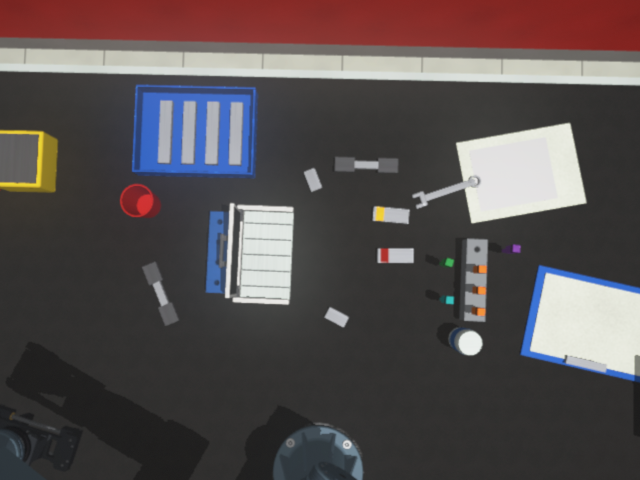

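View pics/side0.png

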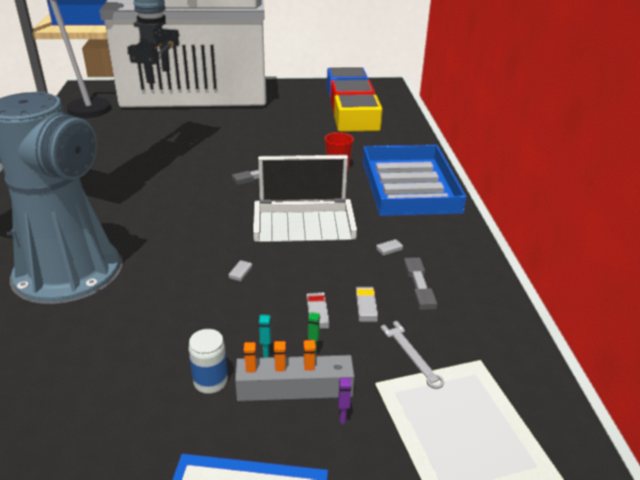

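Top view: two bars, red stripe (395,256) and yellow stripe (391,215); no green-striped bar. The blue tray's bars at (200,130) have no stripe and the tensile pieces are bystanders. Three orange probes sit in the rack at (482,269), (481,290) and (480,311), with a free hole at (477,249). The green, turquoise and purple look-alikes stand outside the rack. Station plate at (265,254), cover just left of it.

```bash
cat > m.py <<'E'
from h import *
T=np.load('top0.npz'); S=np.load('side0.npz')
def px(W,u,v): return W[v,u].round(3)
def comps(W,ok,lo,hi,x0,x1,y0,y1,minpx=40,extra=None):
    m=ok&(W[...,2]>lo)&(W[...,2]<hi)&(W[...,0]>x0)&(W[...,0]<x1)&(W[...,1]>y0)&(W[...,1]<y1)
    if extra is not None: m&=extra
    n,l,s,c=cv2.connectedComponentsWithStats(m.astype(np.uint8),connectivity=8)
    out=[]
    for i in range(1,n):
        if s[i,4]<minpx: continue
        P=W[l==i]; R=cv2.minAreaRect((P[:,:2]*1000).astype(np.float32))
        out.append((c[i].round(),s[i,4],np.round(R[0],1),np.round(R[1],1),round(R[2],1),P[:,2].mean().round(4)))
    return out
E
python3 - <<'E'
from m import *
W,ok,fr=T['W'],T['ok'],T['fr'].astype(int)
print('mat z',[px(W,*p) for p in((330,220),(420,300),(265,254),(265,330))])
print('LOW');[print(*c) for c in comps(W,ok,.008,.022,.1,.8,-.6,.4)]
print('RACK');[print(*c) for c in comps(W,ok,.042,.056,.1,.8,-.6,.0)]
org=(fr[...,0]>180)&(fr[...,1]<150)&(fr[...,2]<80)
print('ORANGE');[print(*c) for c in comps(W,ok,.09,.12,.1,.8,-.6,.0,10,org)]
print('TALL');[print(*c) for c in comps(W,ok,.06,.12,.1,.8,-.6,.0,8)]
blue=(fr[...,2]>120)&(fr[...,0]<90)
print('BLOCK');[print(*c) for c in comps(W,ok,.04,.06,.2,.7,.1,.5,20,blue)]
print('CURB');[print(*c) for c in comps(W,ok,.022,.034,.2,.7,.0,.4,20)]
print('COVER');[print(*c) for c in comps(W,ok,.07,.22,.2,.7,.0,.4,20)]
print([px(W,*p) for p in((233,206),(228,296),(222,250),(240,210),(236,300),(294,207),(289,303))])
W,ok=S['W'],S['ok']
print('SIDE');print('COVER');[print(*c) for c in comps(W,ok,.05,.2,.2,.7,.0,.4,20)]
print('cover top',[px(W,*p) for p in((262,160),(345,160),(303,190),(303,160))])
cv2.imwrite('pics/c1.png',cv2.resize(T['fr'][190:340,190:510,::-1],(800,375),interpolation=2))
E
```

```text
mat z [array([ 0.628, -0.017,  0.001]), array([ 0.431, -0.25 , -0.005]), array([ 0.537,  0.146, -0.   ]), array([ 0.345,  0.14 , -0.001])]
LOW
[169. 156.] 45 [780.3 396.2] [39.2  9.7] 8.0 0.0165
[187. 158.] 112 [775.1 350.5] [34.6 43.4] 18.2 0.0181
[211. 157.] 144 [780.3 293.1] [46.  40.1] 87.7 0.0179
[234. 158.] 98 [779.3 229.2] [30.3 38.5] 89.0 0.0188
[366. 165.] 732 [ 769.  -103.7] [160.   38.2] 89.5 0.0145
[312. 180.] 236 [728.4  32.6] [55.  32.2] 21.6 0.0124
[473. 182.] 56 [ 736.1 -377.5] [31.1 36.5] 1.0 0.0105
[429. 196.] 94 [ 691.9 -275.7] [36.3 65.7] 9.9 0.0099
[390. 215.] 506 [ 642.5 -168.1] [90.  37.8] 86.8 0.0159
[394. 256.] 497 [ 539.9 -181.1] [35.2 88.5] 1.4 0.0158
[461. 299.] 59 [ 437.7 -348.7] [  3.  102.1] 88.5 0.0153
[168. 312.] 310 [395.7 390. ] [83.  36.4] 23.3 0.0133
[336. 317.] 231 [383.  -37.7] [54.7 30. ] 62.8 0.0121
[318. 429.] 142 [107.7   1. ] [15.1 96.6] 0.0 0.0125
RACK
[474. 278.] 1393 [ 484.7 -374.7] [ 52.9 200.1] 88.7 0.0498
ORANGE
[482. 269.] 49 [ 509.7 -375.5] [14.4 15.7] 2.9 0.1057
[481. 290.] 49 [ 460.5 -373.6] [14.  16.8] 1.5 0.1055
[481. 311.] 47 [
[... 382 characters left out ...]
] 587 [ 336.5 -347.5] [58.8 58.1] 18.3 0.0951
BLOCK
[214. 253.] 961 [536.8 264.9] [197.2  39.8] 0.9 0.0494
CURB
[254. 226.] 441 [556.9 145.1] [205.8 138.2] 1.9 0.0278
[259. 301.] 268 [422.  152.3] [139.8  18. ] 88.8 0.0274
COVER
[230. 251.] 1042 [536.6 223.2] [ 36.  215.3] 88.8 0.1326
[array([0.637, 0.206, 0.154]), array([0.432, 0.21 , 0.155]), array([ 0.467, -0.007,  1.404]), array([0.644, 0.208, 0.035]), array([0.419, 0.212, 0.022]), array([0.659, 0.076, 0.003]), array([ 0.414,  0.082, -0.003])]
SIDE
COVER
[302. 175.] 3264 [534.4 205.1] [ 22.1 216.3] 88.1 0.105
cover top [array([0.436, 0.21 , 0.145]), array([0.639, 0.208, 0.142]), array([0.536, 0.207, 0.06 ]), array([0.535, 0.203, 0.146])]
```

View pics/c1.png

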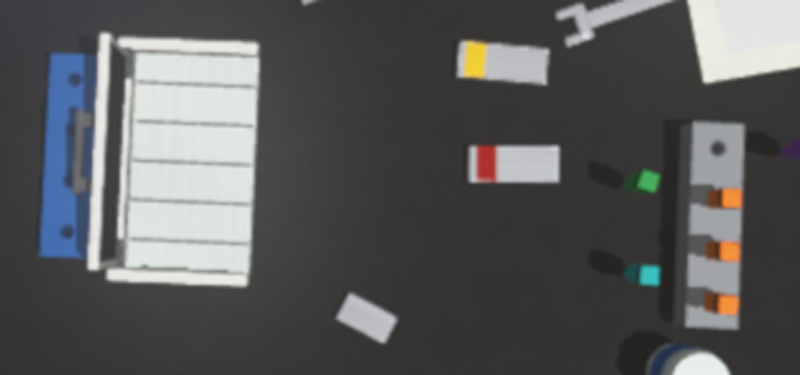

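The crop confirms it: yellow bar (503,62) and red bar (514,163) each have a stripe and are 90x36 mm. The orange handles are at (732,197), (730,250) and (727,303). The station mouth faces world -y, so I start with the red bar.

Emit:
arm_command(targets=[{"x": 4,"y": -7.3,"roll": -0.12},{"x": 6,"y": -11,"roll": -0.24},{"x": 8,"y": -15,"roll": -0.36},{"x": 10,"y": -19,"roll": -0.48},{"x": 12,"y": -23,"roll": -0.6},{"x": 14,"y": -27,"roll": -0.72},{"x": 16,"y": -31,"roll": -0.84},{"x": 18,"y": -34.5,"roll": -0.96},{"x": 19,"y": -36,"roll": -1.08},{"x": 19,"y": -36,"roll": -1.2}], grip=0.5, force=8)

```text
invalid input
```

Emit:
arm_command(targets=[{"x": 2,"y": -3.6,"roll": -0.07},{"x": 4,"y": -7.3,"roll": -0.07},{"x": 6,"y": -11,"roll": -0.07},{"x": 8,"y": -15,"roll": -0.07},{"x": 10,"y": -19,"roll": -0.07},{"x": 12,"y": -23,"roll": -0.07},{"x": 14,"y": -27,"roll": -0.07},{"x": 16,"y": -31,"roll": -0.07},{"x": 18,"y": -34.5,"roll": -0.07},{"x": 19.3,"y": -37.4,"z": -2,"roll": -0.07}])

```text
invalid input
```

Emit:
arm_command(targets=[{"x": 4,"y": -7,"z": 0,"roll": -0.12},{"x": 10,"y": -19,"z": 0,"roll": -0.6},{"x": 19,"y": -36,"z": 0,"roll": -1.2},{"x": 19,"y": -36,"z": 0,"roll": -1.2},{"x": 19,"y": -36,"z": 0,"roll": -1.2},{"x": 19,"y": -36,"z": 0,"roll": -1.2},{"x": 19,"y": -36,"z": 0,"roll": -1.2},{"x": 19,"y": -36,"z": 0,"roll": -1.2},{"x": 19,"y": -36,"z": 0,"roll": -1.2},{"x": 19,"y": -36,"z": 0,"roll": -1.2}], grip=0.5, force=8)

```text
t: 0.93
eef_pos: [0.3471, 0.1908, 0.2387]
tcp_rot: [0.675, 0.737, -0.0, 0.0]
wrist_force: [-0.1, 1.0, -0.5]
grip_width: 0.0663
grasp_force: 0.0
```

Emit:
arm_command(targets=[{"x": 19.3,"y": -37.2,"z": -9,"roll": -0.065},{"x": 19.3,"y": -37.2,"z": -9,"roll": -0.065},{"x": 19.3,"y": -37.2,"z": -9,"roll": -0.065},{"x": 19.3,"y": -37.2,"z": -9,"roll": -0.065},{"x": 19.3,"y": -37.2,"z": -9,"roll": -0.065},{"x": 19.3,"y": -37.2,"z": -9,"roll": -0.065},{"x": 19.3,"y": -37.2,"z": -9,"roll": -0.065},{"x": 19.3,"y": -37.2,"z": -9,"roll": -0.065},{"x": 19.3,"y": -37.2,"z": -9,"roll": -0.065},{"x": 19.3,"y": -37.2,"z": -9,"roll": -0.065}])

```text
t: 1.77
eef_pos: [0.5344, -0.1703, 0.1502]
tcp_rot: [0.697, 0.717, -0.0, -0.0]
wrist_force: [-0.7, 0.1, 1.1]
grip_width: 0.0661
grasp_force: 0.0
```

```bash
cat > bars.py <<'E'
from m import *
f=grab('top')
for c in comps(f['W'],f['ok'],.008,.022,.4,.75,-.4,.22): print(*c)
o=r.get_obs(); print(o['eef_pos'].round(4), o['tcp_rot'].round(3), o['t'])
E
python3 bars.py
```

```text
[312. 181.] 212 [728.1  31.2] [54.2 29.8] 23.1 0.0125
[460. 185.] 100 [ 723.5 -344.5] [20. 80.] 24.7 0.0103
[421. 199.] 71 [ 686.1 -245.5] [35.4 37.6] 16.7 0.0102
[379. 214.] 200 [ 644.5 -145.3] [44.1 36.2] 87.3 0.0162
[461. 285.] 83 [ 473.7 -349.4] [  3.  145.4] 88.5 0.0146
[ 0.5364 -0.1764  0.1481] [ 0.698  0.716 -0.001  0.001] 1.8167
```

Emit:
arm_command(targets=[{"x": 0,"y": 0,"z": -4,"roll": 0},{"x": 0,"y": 0,"z": -8,"roll": 0},{"x": 0,"y": 0,"z": -11,"roll": 0},{"x": 0,"y": 0,"z": -12.5,"roll": 0},{"x": 0,"y": 0,"z": -13.5,"roll": 0},{"x": 0,"y": 0,"z": -14,"roll": 0},{"x": 0,"y": 0,"z": -14.2,"roll": 0},{"x": 0,"y": 0,"z": -14.2,"roll": 0}])

```text
t: 2.48
eef_pos: [0.5348, -0.1685, 0.0099]
tcp_rot: [0.696, 0.718, 0.0, 0.001]
wrist_force: [-0.8, -0.1, -0.2]
grip_width: 0.0657
grasp_force: 0.0
```

Emit:
arm_command(targets=[{"x": 0,"y": 0,"z": 0,"roll": 0},{"x": 0,"y": 0,"z": 0,"roll": 0},{"x": 0,"y": 0,"z": 0,"roll": 0},{"x": 0,"y": 0,"z": 0,"roll": 0},{"x": 0,"y": 0,"z": 0,"roll": 0},{"x": 0,"y": 0,"z": 0,"roll": 0}], grip=-0.4, force=8)

```text
t: 2.98
eef_pos: [0.5354, -0.1687, 0.0102]
tcp_rot: [0.696, 0.718, 0.001, 0.001]
wrist_force: [2.9, 1.8, 3.6]
grip_width: 0.0361
grasp_force: 8.0
```

Emit:
arm_command(targets=[{"x": -0.3,"y": 1,"z": 0,"roll": 0},{"x": -0.6,"y": 3,"z": 0,"roll": 0},{"x": -1,"y": 5.5,"z": 0,"roll": 0},{"x": -1.4,"y": 8,"z": 0,"roll": 0},{"x": -1.7,"y": 10.5,"z": 0,"roll": 0},{"x": -2,"y": 13,"z": 0,"roll": 0},{"x": -2.3,"y": 15.5,"z": 0,"roll": 0},{"x": -2.6,"y": 18,"z": 0,"roll": 0},{"x": -2.8,"y": 20,"z": 0,"roll": 0},{"x": -3,"y": 22,"z": 0,"roll": 0}])

```text
t: 3.82
eef_pos: [0.5045, 0.0517, 0.0101]
tcp_rot: [0.696, 0.718, -0.0, 0.001]
wrist_force: [-0.6, -7.4, 5.1]
grip_width: 0.0359
grasp_force: 8.0
```

Run:
```python
from m import *
f=grab('top','s1'); g=grab('side','s1s'); print(r.get_obs()['eef_pos'].round(4))
cv2.imwrite('pics/c2.png',np.hstack([cv2.resize(f['frame'][170:330,180:430,::-1],(470,300)),cv2.resize(g['frame'][140:340,220:440,::-1],(330,300))]))
```

```text
[0.504  0.0546 0.01  ]
```

View pics/c2.png

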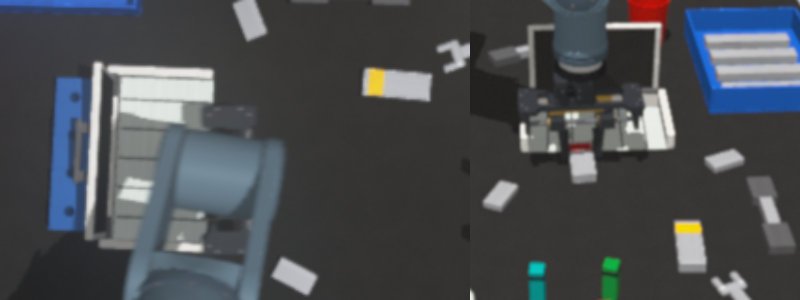

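The side crop shows the gripper dragging the red bar at (582,163) and about to enter the plate. The yellow bar (690,245) is undisturbed.

Emit:
arm_command(targets=[{"x": 0,"y": 1.5,"z": 0,"roll": 0},{"x": 0,"y": 3.5,"z": 0,"roll": 0},{"x": 0,"y": 5.5,"z": 0,"roll": 0},{"x": 0,"y": 7.5,"z": 0,"roll": 0},{"x": 0,"y": 9.1,"z": 0,"roll": 0},{"x": 0,"y": 9.1,"z": 0,"roll": 0},{"x": 0,"y": 9.1,"z": 0,"roll": 0}])

```text
t: 4.5
eef_pos: [0.5041, 0.1448, 0.01]
tcp_rot: [0.696, 0.718, 0.001, -0.0]
wrist_force: [-0.6, 7.3, 7.5]
grip_width: 0.0357
grasp_force: 8.0
```

Emit:
arm_command(targets=[{"x": 0,"y": 0,"z": 0,"roll": 0},{"x": 0,"y": 0,"z": 0,"roll": 0},{"x": 0,"y": 0,"z": 0,"roll": 0},{"x": 0,"y": -0.5,"z": 3,"roll": 0},{"x": 0,"y": -1,"z": 7,"roll": 0},{"x": 0,"y": -4,"z": 10,"roll": -0.03},{"x": 3,"y": -8,"z": 12,"roll": -0.06},{"x": 5,"y": -12,"z": 12,"roll": -0.08},{"x": 7,"y": -16,"z": 12,"roll": -0.08},{"x": 9,"y": -20,"z": 12,"roll": -0.08}], grip=0.2)

```text
t: 5.33
eef_pos: [0.5853, -0.0406, 0.1298]
tcp_rot: [0.725, 0.689, 0.0, 0.0]
wrist_force: [0.6, 0.6, 0.3]
grip_width: 0.0527
grasp_force: 0.0
```

```bash
python3 bars.py
```

```text
[311. 180.] 183 [728.5  31.4] [52.3 29.9] 22.8 0.0125
[421. 199.] 71 [ 686.  -245.1] [35.5 33.1] 19.3 0.0105
[396. 216.] 323 [ 642.5 -183.5] [59.5 36.3] 85.3 0.0163
[462. 263.] 69 [ 528.9 -351.1] [  3.5 110.5] 88.9 0.0156
[271. 266.] 499 [505.8 130. ] [35.2 88.8] 2.4 0.0154
[ 0.5885 -0.0478  0.1301] [ 0.726  0.688 -0.     0.003] 5.3833
```

Emit:
arm_command(targets=[{"x": 2,"y": -4,"z": 0,"roll": 0},{"x": 4,"y": -8,"z": 0,"roll": 0},{"x": 4.9,"y": -11.4,"z": 0,"roll": 0},{"x": 4.9,"y": -11.4,"z": -2,"roll": 0},{"x": 4.9,"y": -11.4,"z": -5,"roll": 0},{"x": 4.9,"y": -11.4,"z": -8,"roll": 0},{"x": 4.9,"y": -11.4,"z": -10,"roll": 0},{"x": 4.9,"y": -11.4,"z": -11.5,"roll": 0},{"x": 4.9,"y": -11.4,"z": -12,"roll": 0},{"x": 4.9,"y": -11.4,"z": -12,"roll": 0}], grip=0.5)

```text
t: 6.22
eef_pos: [0.6325, -0.1521, 0.0075]
tcp_rot: [0.725, 0.689, -0.001, -0.001]
wrist_force: [-0.9, 0.8, -0.4]
grip_width: 0.0659
grasp_force: 0.0
```

Emit:
arm_command(targets=[{"x": 0,"y": 0,"z": 0,"roll": 0},{"x": 0,"y": 0,"z": 0,"roll": 0},{"x": 0,"y": 0,"z": 0,"roll": 0},{"x": 0,"y": 0,"z": 0,"roll": 0},{"x": 0,"y": 0,"z": 0,"roll": 0},{"x": 0,"y": 0,"z": 0,"roll": 0}], grip=-0.4)

```text
t: 6.72
eef_pos: [0.6356, -0.153, 0.011]
tcp_rot: [0.725, 0.689, 0.001, 0.002]
wrist_force: [3.9, 0.1, 5.5]
grip_width: 0.036
grasp_force: 8.0
```

Emit:
arm_command(targets=[{"x": -0.3,"y": 1,"z": 0,"roll": 0},{"x": -0.6,"y": 3,"z": 0,"roll": 0},{"x": -1,"y": 5.5,"z": 0,"roll": 0},{"x": -1.5,"y": 8,"z": 0,"roll": 0.02},{"x": -2,"y": 10.5,"z": 0,"roll": 0.03},{"x": -2.5,"y": 13,"z": 0,"roll": 0.04},{"x": -3,"y": 15.5,"z": 0,"roll": 0.05},{"x": -3.3,"y": 18,"z": 0,"roll": 0.06},{"x": -3.6,"y": 20,"z": 0,"roll": 0.07},{"x": -3.6,"y": 22,"z": 0,"roll": 0.07}])

```text
t: 7.55
eef_pos: [0.5981, 0.0668, 0.0105]
tcp_rot: [0.7, 0.715, -0.001, 0.002]
wrist_force: [-1.0, -7.9, 7.0]
grip_width: 0.0361
grasp_force: 8.0
```

Emit:
arm_command(targets=[{"x": 0,"y": 1.5,"z": 0,"roll": 0},{"x": 0,"y": 3.5,"z": 0,"roll": 0},{"x": 0,"y": 5.5,"z": 0,"roll": 0},{"x": 0,"y": 7.3,"z": 0,"roll": 0},{"x": 0,"y": 8.5,"z": 0,"roll": 0},{"x": 0,"y": 8.5,"z": 0,"roll": 0},{"x": 0,"y": 8.5,"z": 0,"roll": 0}])

```text
t: 8.13
eef_pos: [0.5983, 0.1541, 0.0105]
tcp_rot: [0.7, 0.714, 0.001, 0.0]
wrist_force: [-0.1, 5.8, 7.4]
grip_width: 0.0355
grasp_force: 8.0
```

Emit:
arm_command(targets=[{"x": 0,"y": 0,"z": 0,"roll": 0},{"x": 0,"y": 0,"z": 0,"roll": 0},{"x": 0,"y": 0,"z": 0,"roll": 0},{"x": 0,"y": -0.5,"z": 3,"roll": 0},{"x": 0,"y": -2,"z": 6,"roll": 0},{"x": 0,"y": -6,"z": 6,"roll": 0},{"x": -2,"y": -9,"z": 6,"roll": 0},{"x": -4,"y": -12,"z": 6,"roll": 0},{"x": -6,"y": -15,"z": 6,"roll": 0},{"x": -9,"y": -18,"z": 6,"roll": 0}], grip=0.2)

```text
t: 8.97
eef_pos: [0.5078, -0.0287, 0.0691]
tcp_rot: [0.7, 0.714, 0.0, 0.0]
wrist_force: [-0.9, -0.5, 0.8]
grip_width: 0.053
grasp_force: 0.0
```

```bash
python3 bars.py
python3 - <<'E'
from h import *
f=grab('top','s2'); g=grab('side','s2s')
cv2.imwrite('pics/c3.png',np.hstack([cv2.resize(f['frame'][190:320,190:390,::-1],(460,300)),cv2.resize(g['frame'][140:260,230:370,::-1],(340,300))]))
E
```

```text
[312. 181.] 215 [728.6  31.5] [54.7 30.3] 22.2 0.0126
[436. 193.] 53 [ 701.7 -287. ] [15.4 48.1] 20.1 0.0098
[421. 198.] 55 [ 688.1 -246.2] [37.9 25. ] 51.3 0.0103
[269. 229.] 521 [599.7 139.3] [36.3 92.2] 1.7 0.0153
[462. 273.] 51 [ 500.1 -350.5] [ 3.  97.9] 88.9 0.0153
[271. 266.] 488 [506.6 129.7] [35.5 88.7] 1.5 0.0157
[ 0.5013 -0.0317  0.0672] [ 0.701  0.714 -0.003 -0.002] 9.0167
```

View pics/c3.png

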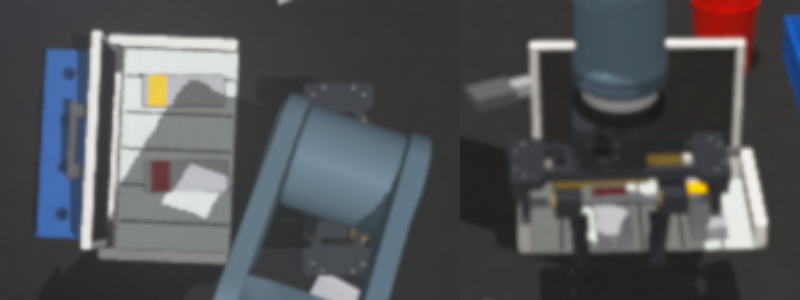

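The top crop shows both bars on the plate, yellow (185,90) and red (185,178). The red bar is close to the mouth edge (235), so I will nudge it in by about 12 mm with closed fingers.

Emit:
arm_command(targets=[{"x": 0,"y": 1,"z": 0,"roll": 0},{"x": 0,"y": 3,"z": 0,"roll": 0},{"x": 0,"y": 5,"z": -1,"roll": 0},{"x": 0,"y": 7,"z": -3,"roll": 0},{"x": 0,"y": 8,"z": -5,"roll": 0},{"x": 0,"y": 8,"z": -6,"roll": 0},{"x": 0,"y": 8,"z": -6,"roll": 0},{"x": 0,"y": 8,"z": -6,"roll": 0}], grip=-1)

```text
t: 9.78
eef_pos: [0.5082, 0.0536, 0.0088]
tcp_rot: [0.7, 0.715, -0.0, -0.0]
wrist_force: [-0.1, -0.5, 0.9]
grip_width: 0.0019
grasp_force: 0.0
```

Emit:
arm_command(targets=[{"x": 0,"y": 1,"z": 0,"roll": 0},{"x": 0,"y": 1.8,"z": 0,"roll": 0},{"x": 0,"y": 2.4,"z": 0,"roll": 0},{"x": 0,"y": 2.9,"z": 0,"roll": 0},{"x": 0,"y": 3.4,"z": 0,"roll": 0},{"x": 0,"y": 3.4,"z": 0,"roll": 0}])

```text
t: 10.28
eef_pos: [0.5092, 0.0874, 0.01]
tcp_rot: [0.7, 0.714, 0.001, 0.001]
wrist_force: [1.7, -0.9, 0.8]
grip_width: 0.0008
grasp_force: 0.4
```

Emit:
arm_command(targets=[{"x": 0,"y": -2,"z": 0,"roll": 0},{"x": 0,"y": -5,"z": 0,"roll": 0},{"x": 0,"y": -8,"z": 3,"roll": 0},{"x": 0,"y": -11,"z": 6,"roll": 0},{"x": 0,"y": -14,"z": 10,"roll": 0},{"x": 0,"y": -18,"z": 14,"roll": 0},{"x": 0,"y": -18,"z": 18,"roll": 0},{"x": 0,"y": -18,"z": 20,"roll": 0}])

```text
t: 10.95
eef_pos: [0.5077, -0.0947, 0.2109]
tcp_rot: [0.701, 0.713, 0.0, -0.0]
wrist_force: [1.0, -0.4, 1.2]
grip_width: 0.0003
grasp_force: 0.0
```

```bash
python3 bars.py
```

```text
[312. 181.] 215 [727.6  31. ] [52. 30.] 22.4 0.0122
[465. 185.] 56 [ 723.9 -357.7] [16.  49.1] 10.8 0.0103
[423. 196.] 82 [ 689.1 -251.8] [30.6 56.1] 2.0 0.0106
[269. 229.] 524 [599.  137.8] [38.1 89.2] 1.5 0.0155
[462. 271.] 51 [ 508.8 -350.3] [ 3.3 85.2] 88.2 0.0154
[265. 266.] 531 [506.3 142.6] [35.6 89.3] 1.5 0.0154
[ 0.5119 -0.0963  0.2193] [0.701 0.713 0.002 0.006] 11.0
```

Emit:
arm_command(targets=[{"x": 1,"y": 4,"z": 1,"roll": 0},{"x": 2,"y": 8,"z": 1,"roll": 0},{"x": 3,"y": 12,"z": 1,"roll": 0},{"x": 4,"y": 16,"z": 1,"roll": 0},{"x": 5,"y": 20,"z": 1,"roll": 0},{"x": 6,"y": 24,"z": 1,"roll": 0},{"x": 7,"y": 28,"z": 1,"roll": 0},{"x": 8,"y": 32,"z": 1,"roll": 0},{"x": 9,"y": 36,"z": 1,"roll": 0},{"x": 9,"y": 38,"z": 1,"roll": 0}])

```text
t: 11.83
eef_pos: [0.5983, 0.2918, 0.2186]
tcp_rot: [0.699, 0.715, 0.001, -0.001]
wrist_force: [0.4, -0.3, 0.4]
grip_width: 0.0007
grasp_force: 0.0
```

Emit:
arm_command(targets=[{"x": 0,"y": 0,"z": 0,"roll": 0},{"x": 0,"y": 0,"z": 0,"roll": 0}])

```text
t: 12.0
eef_pos: [0.5974, 0.2884, 0.2182]
tcp_rot: [0.699, 0.715, -0.0, -0.0]
wrist_force: [-0.8, 0.2, -0.6]
grip_width: 0.0003
grasp_force: 0.0
```

Emit:
arm_command(targets=[{"x": 0,"y": 0,"z": -3,"roll": 0},{"x": 0,"y": 0,"z": -6,"roll": 0},{"x": 0,"y": 0,"z": -8,"roll": 0},{"x": 0,"y": 0,"z": -8.8,"roll": 0},{"x": 0,"y": 0,"z": -8.8,"roll": 0},{"x": 0,"y": 0,"z": -8.8,"roll": 0}])

```text
t: 12.5
eef_pos: [0.5987, 0.2862, 0.1318]
tcp_rot: [0.7, 0.714, 0.0, 0.0]
wrist_force: [0.1, -0.1, 1.5]
grip_width: 0.0007
grasp_force: 0.0
```

Emit:
arm_command(targets=[{"x": 0,"y": -2.5,"z": 0,"roll": 0},{"x": 0,"y": -5,"z": 0,"roll": 0},{"x": 0,"y": -6.2,"z": 0,"roll": 0},{"x": 0,"y": -7.4,"z": 0,"roll": 0},{"x": 0,"y": -9.1,"z": -0.3,"roll": 0},{"x": 0,"y": -10.7,"z": -0.8,"roll": 0},{"x": 0,"y": -12.2,"z": -1.7,"roll": 0},{"x": 0,"y": -12.2,"z": -1.7,"roll": 0}])

```text
t: 13.17
eef_pos: [0.5983, 0.1625, 0.1134]
tcp_rot: [0.701, 0.713, -0.0, 0.0]
wrist_force: [-0.3, 0.4, -0.4]
grip_width: 0.0004
grasp_force: 0.1
```

Run:
```python
from m import *
g=grab('side','s3s');f=grab('top','s3')
cv2.imwrite('pics/c4.png',np.hstack([cv2.resize(f['frame'][190:320,190:390,::-1],(460,300)),cv2.resize(g['frame'][120:260,220:380,::-1],(340,300))]))
for c in comps(g['W'],g['ok'],.1,.16,.4,.7,.05,.25,20):print(*c)
```

```text
[309. 181.] 1099 [533.9 149. ] [ 59.  213.4] 88.4 0.1221
```

View pics/c4.png

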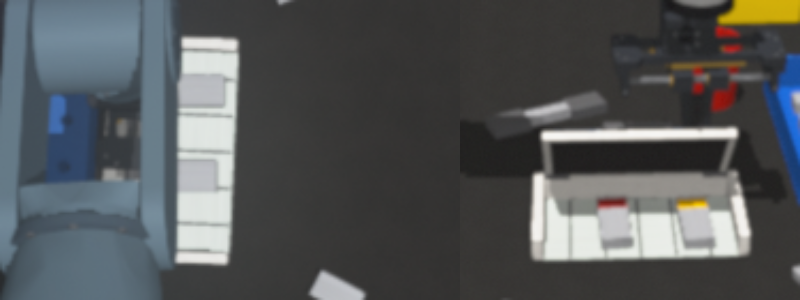

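The side crop shows the cover tipped over to about 50°, with both bars inside the plate at (614,222) and (695,222). I continue the arc and press down.

Emit:
arm_command(targets=[{"x": 0,"y": -1.4,"z": -1.1,"roll": 0},{"x": 0,"y": -2.6,"z": -2.4,"roll": 0},{"x": 0,"y": -3.5,"z": -3.9,"roll": 0},{"x": 0,"y": -4.1,"z": -5.6,"roll": 0},{"x": 0,"y": -4.4,"z": -7,"roll": 0},{"x": 0,"y": -4.4,"z": -7.4,"roll": 0},{"x": 0,"y": -4.4,"z": -7.7,"roll": 0}])

```text
t: 13.85
eef_pos: [0.5982, 0.1198, 0.0399]
tcp_rot: [0.7, 0.714, -0.002, -0.0]
wrist_force: [-23.8, -8.0, 54.2]
grip_width: 0.0002
grasp_force: 26.7
```

Emit:
arm_command(targets=[{"x": 0,"y": 0,"z": -0.3,"roll": 0},{"x": 0,"y": 0,"z": -0.3,"roll": 0}])

```text
t: 14.02
eef_pos: [0.5983, 0.1198, 0.0399]
tcp_rot: [0.699, 0.715, -0.002, 0.0]
wrist_force: [-25.2, -8.2, 52.0]
grip_width: 0.0005
grasp_force: 26.0
```

Emit:
arm_command(targets=[{"x": 0,"y": 0,"z": 1,"roll": 0},{"x": 0,"y": 0,"z": 4,"roll": 0},{"x": 0,"y": 0,"z": 8,"roll": 0},{"x": 0,"y": -1,"z": 12,"roll": 0},{"x": -1,"y": -4,"z": 15,"roll": 0},{"x": -2,"y": -8,"z": 16,"roll": 0},{"x": -3,"y": -12,"z": 17,"roll": 0},{"x": -4,"y": -16,"z": 17,"roll": 0},{"x": -5,"y": -20,"z": 17,"roll": 0}])

```text
t: 14.77
eef_pos: [0.5487, -0.0782, 0.2049]
tcp_rot: [0.699, 0.715, 0.0, 0.001]
wrist_force: [0.3, -0.4, -0.5]
grip_width: 0.0004
grasp_force: 0.0
```

Emit:
arm_command(targets=[{"x": -1,"y": -4,"z": 0,"roll": 0},{"x": -2,"y": -8,"z": 0,"roll": 0},{"x": -3,"y": -11,"z": 0,"roll": 0},{"x": -3,"y": -11,"z": 0,"roll": 0}], grip=-0.25, force=25)

```text
t: 15.1
eef_pos: [0.5173, -0.192, 0.2037]
tcp_rot: [0.702, 0.713, -0.001, 0.0]
wrist_force: [-0.1, 0.3, -0.3]
grip_width: 0.0248
grasp_force: 0.0
```

Run:
```python
from m import *
f=grab('top','s4'); g=grab('side','s4s'); print(r.get_obs()['eef_pos'])
np.savez('top4.npz',W=f['W'],ok=f['ok'],fr=f['frame'])
np.savez('side4.npz',W=g['W'],ok=g['ok'],fr=g['frame'])
for nm,q in(('top',f),('side',g)):
    W,ok,fr=q['W'],q['ok'],q['frame'].astype(int)
    blue=(fr[...,2]>90)&(fr[...,0]<90)&(fr[...,2]>fr[...,0]+40)
    print(nm,'BLOCK');[print(*c) for c in comps(W,ok,.044,.056,.2,.7,.1,.5,20,blue)]
    org=(fr[...,0]>150)&(fr[...,1]<150)&(fr[...,2]<90)&(fr[...,0]>fr[...,1]+60)
    print('ORANGE');[print(*c) for c in comps(W,ok,.05,.12,.3,.7,-.5,-.3,10,org)]
    print('COVER');[print(*c) for c in comps(W,ok,.035,.045,.3,.7,.05,.23,50)]
    print('RACK');[print(*c) for c in comps(W,ok,.046,.055,.3,.7,-.45,-.3,50)]
cv2.imwrite('pics/c5.png',np.hstack([cv2.resize(f['frame'][200:310,195:305,::-1],(400,400),interpolation=2),cv2.resize(g['frame'][150:260,240:350,::-1],(400,400),interpolation=2)]))
```

```text
[ 0.51839505 -0.18765044  0.20353481]
top BLOCK
[218. 252.] 1554 [536.7 258. ] [ 51.8 199.9] 89.2 0.0495
ORANGE
[484. 270.] 12 [ 508.6 -380.4] [12.   5.7] 0.2 0.1058
[481. 290.] 51 [ 460.6 -382.2] [14.1 32.7] 1.4 0.1033
[480. 311.] 54 [ 411.4 -372.9] [14.  18.5] 0.8 0.105
COVER
[262. 254.] 3874 [535.6 150. ] [130.4 218.7] 89.1 0.0396
RACK
[479. 243.] 102 [ 573.2 -376.8] [49.2 22.1] 86.5 0.0504
[480. 281.] 111 [ 481.2 -384.3] [30.8 36.5] 89.8 0.0501
[473. 306.] 415 [ 422.1 -372.6] [51.2 74.7] 88.2 0.0503
side BLOCK
[336. 184.] 23 [626.  258.7] [22.9 17.7] 89.6 0.047
[277. 185.] 30 [470.9 255.1] [23.3 21.4] 1.5 0.0474
ORANGE
[309. 346.] 105 [ 507.6 -379.5] [19.8 16.9] 86.0 0.1021
[249. 347.] 111 [ 408.1 -377. ] [18.1 20.7] 0.1 0.1017
[279. 346.] 105 [ 457.4 -378.2] [19.4 16.8] 87.9 0.102
[280. 362.] 157 [ 457.5 -385.4] [15.6  8.1] 0.0 0.0707
[309. 361.] 164 [ 507.4 -386.9] [ 5.7 17.2] 85.3 0.0708
[250. 363.] 160 [ 408.1 -384.7] [16.8  7.2] 7.8 0.0705
COVER
[273. 200.] 56 [461.1 197.7] [21.9 42.7] 87.1 0.0371
[308. 199.] 62 [548.6 199.8] [55.9 22.5] 7.5 0.0374
[338. 216.] 347 [610.3 123.6] [94.  59.9] 89.2 0.0375
[275. 217.] 488 [463.8 124. ] [90.1 74. ] 89.5 0.0375
[308. 219.] 202 [541.9 110.1] [64.8 38.7] 86.5 0.0375
RACK
[295. 369.] 2038 [ 482.9 -378.2] [ 55.4 200.2] 88.6 0.0484
[209. 370.] 133 [ 337.3 -372. ] [58.9 26.1] 10.5 0.0504
```

View pics/c5.png

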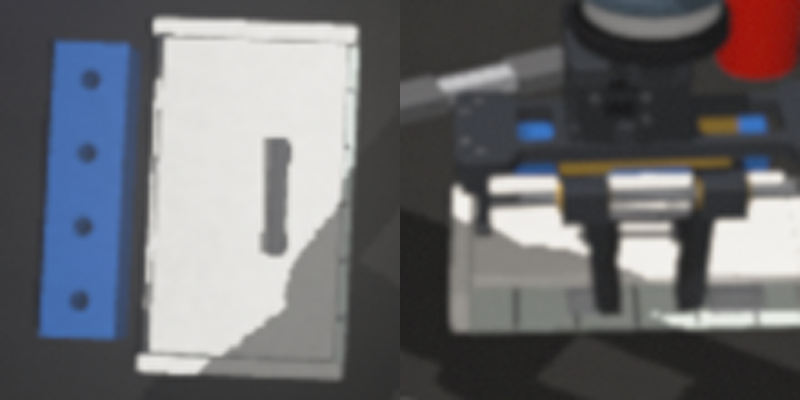

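Top crop: the white cover lies flat and shut, with the handle at (277,195). The blue block's four openings are free, at (90,78), (87,152), (83,226) and (79,300). Now I need precise opening positions, with the rack's free hole as a reference.

Run:
```python
from m import *
f=eyes.grab_frame('top'); R=np.array(f['R']);t=np.array(f['t']).ravel()
C=-R.T@t
def ray(u,v,z):
    d=R.T@np.array([(u-f['cx'])/f['fx'],(v-f['cy'])/f['fy'],1]); return (C+d*(z-C[2])/d[2])[:2]*1000
def hole(fr,u,v,z,k=4):
    g=fr[v-k:v+k+1,u-k:u+k+1].astype(float).sum(2); b=np.median(np.r_[g[0],g[-1],g[:,0],g[:,-1]]); w=np.clip(b-g-0.25*(b-g.min()),0,None)
    yy,xx=np.mgrid[-k:k+1,-k:k+1]; return ray(u+(w*xx).sum()/w.sum(), v+(w*yy).sum()/w.sum(), z)
H=[hole(np.load('top4.npz')['fr'],u,v,.05) for u,v in((220,221),(219,242),(218,262),(217,282))]
print('ports',np.round(H,1)); print('rack free',hole(T['fr'],477,249,.05).round(1))
A=np.array(H); print('fit',np.diff(A,axis=0).round(1),A.mean(0))
W,ok,fr=T['W'],T['ok'],T['fr'].astype(int)
for u,v in((482,269),(481,290),(480,311)):
    s=np.s_[v-8:v+9,u-12:u+12]; m=ok[s]&(W[s][...,2]>.09); P=W[s][m]*1000
    print('probe',[np.percentile(P[:,i],[3,97]).round(1) for i in(0,1)],[np.percentile(P[:,i],[3,97]).mean().round(1) for i in(0,1)])
```

```text
ports [[612.1 255.3]
 [562.1 255.7]
 [512.3 256.6]
 [462.3 257.4]]
rack free [ 560.2 -377.7]
fit [[-50.    0.5]
 [-49.8   0.9]
 [-50.    0.8]] [537.1970631 256.2606455]
probe [array([500.4, 516.8]), array([-382.5, -365.4])] [np.float64(508.6), np.float64(-374.0)]
probe [array([450.8, 467.5]), array([-380.5, -364.1])] [np.float64(459.2), np.float64(-372.3)]
probe [array([401.8, 418.4]), array([-382.1, -363.2])] [np.float64(410.1), np.float64(-372.6)]
```

Run:
```python
from m import *
D=np.load('top4.npz'); fr=D['fr'].astype(int); W=D['W']
for v in (231,242,252,262): 
    print(v); print([(u,*fr[v,u],round(W[v,u,1]*1000),round(W[v,u,2]*1000)) for u in range(204,236)])
fr=T['fr'].astype(int);W=T['W']
for v in (249,257): print(v); print([(u,*fr[v,u],round(W[v,u,1]*1000),round(W[v,u,2]*1000)) for u in range(458,492)])
```

```text
231
[(204, np.int64(61), np.int64(60), np.int64(64), 304, -2), (205, np.int64(61), np.int64(61), np.int64(64), 301, 2), (206, np.int64(60), np.int64(60), np.int64(64), 300, -5), (207, np.int64(56), np.int64(56), np.int64(61), 296, 1), (208, np.int64(55), np.int64(64), np.int64(82), 292, 8), (209, np.int64(64), np.int64(93), np.int64(144), 281, 45), (210, np.int64(70), np.int64(109), np.int64(172), 279, 47), (211, np.int64(71), np.int64(110), np.int64(175), 276, 47), (212, np.int64(72), np.int64(111), np.int64(175), 273, 50), (213, np.int64(71), np.int64(110), np.int64(175), 271, 49), (214, np.int64(72), np.int64(111), np.int64(176), 268, 51), (215, np.int64(72), np.int64(111), np.int64(176), 265, 52), (216, np.int64(73), np.int64(111), np.int64(176), 264, 48), (217, np.int64(73), np.int64(111), np.int64(176), 261, 50), (218, np.int64(73), np.int64(111), np.int64(176), 259, 47), (219, np.int64(74), np.int64(111), np.int64(175), 256, 47), (220, np.int64(73), np.int64(111), np.int64(175), 254, 49), (221, np.int64(74), np.int64(111), np.int64(174), -7, 1404), (222, np.int64(74), np.int64
[... 9905 characters left out ...]
(163), np.int64(165), -387, 47), (481, np.int64(160), np.int64(163), np.int64(166), -388, 51), (482, np.int64(160), np.int64(163), np.int64(166), -391, 51), (483, np.int64(160), np.int64(163), np.int64(165), -392, 54), (484, np.int64(160), np.int64(163), np.int64(166), -395, 53), (485, np.int64(158), np.int64(161), np.int64(165), -397, 53), (486, np.int64(142), np.int64(144), np.int64(147), -400, 51), (487, np.int64(100), np.int64(101), np.int64(102), -418, -1), (488, np.int64(61), np.int64(60), np.int64(59), -419, 3), (489, np.int64(54), np.int64(53), np.int64(52), -422, 3), (490, np.int64(55), np.int64(53), np.int64(52), -422, 10), (491, np.int64(55), np.int64(53), np.int64(52), -428, -2)]
```

Emit:
arm_command(targets=[{"x": -0.3,"y": -4,"z": 0,"roll": -0.035},{"x": -0.6,"y": -8,"z": 0,"roll": -0.035},{"x": -0.8,"y": -12,"z": 0,"roll": -0.035},{"x": -1,"y": -16,"z": 0,"roll": -0.035},{"x": -1,"y": -18.5,"z": 0,"roll": -0.035},{"x": -1,"y": -18.5,"z": 0,"roll": -0.035},{"x": -1,"y": -18.5,"z": -2,"roll": -0.035},{"x": -1,"y": -18.5,"z": -5,"roll": -0.035},{"x": -1,"y": -18.5,"z": -7,"roll": -0.035},{"x": -1,"y": -18.5,"z": -7,"roll": -0.035}], grip=-0.25, force=25)

```text
t: 16.08
eef_pos: [0.5075, -0.367, 0.1287]
tcp_rot: [0.711, 0.703, 0.0, -0.005]
wrist_force: [-0.2, -0.0, -1.3]
grip_width: 0.033
grasp_force: 0.0
```

Emit:
arm_command(targets=[{"x": 0,"y": 0,"z": 0,"roll": 0},{"x": 0,"y": 0,"z": 0,"roll": 0}])

```text
t: 16.25
eef_pos: [0.5101, -0.371, 0.1354]
tcp_rot: [0.712, 0.702, 0.0, 0.001]
wrist_force: [0.7, -0.2, 0.3]
grip_width: 0.033
grasp_force: 0.0
```

Emit:
arm_command(targets=[{"x": -0.1,"y": -0.4,"z": 0,"roll": 0},{"x": -0.1,"y": -0.4,"z": 0,"roll": 0},{"x": -0.1,"y": -0.4,"z": 0,"roll": 0}])

```text
t: 16.5
eef_pos: [0.5084, -0.3766, 0.1356]
tcp_rot: [0.712, 0.702, -0.0, 0.001]
wrist_force: [-0.1, 0.9, -0.0]
grip_width: 0.0329
grasp_force: 0.0
```

Emit:
arm_command(targets=[{"x": 0,"y": 0,"z": 0,"roll": 0},{"x": 0,"y": 0,"z": 0,"roll": 0},{"x": 0,"y": 0,"z": 0,"roll": 0}])

```text
t: 16.75
eef_pos: [0.5078, -0.3759, 0.1343]
tcp_rot: [0.712, 0.702, 0.0, 0.0]
wrist_force: [-0.7, 0.5, -0.7]
grip_width: 0.033
grasp_force: 0.0
```

Emit:
arm_command(targets=[{"x": 0,"y": 0.1,"z": -2,"roll": 0},{"x": 0,"y": 0.1,"z": -4,"roll": 0},{"x": 0,"y": 0.1,"z": -5.5,"roll": 0},{"x": 0,"y": 0.1,"z": -6.7,"roll": 0},{"x": 0,"y": 0.1,"z": -7.2,"roll": 0},{"x": 0,"y": 0.1,"z": -7.2,"roll": 0}])

```text
t: 17.25
eef_pos: [0.5071, -0.3742, 0.0607]
tcp_rot: [0.712, 0.702, 0.0, -0.001]
wrist_force: [0.2, 0.9, -0.6]
grip_width: 0.0328
grasp_force: 0.0
```

Emit:
arm_command(targets=[{"x": 0,"y": 0,"z": 0,"roll": 0},{"x": 0,"y": 0,"z": 0,"roll": 0},{"x": 0,"y": 0,"z": 0,"roll": 0},{"x": 0,"y": 0,"z": 0,"roll": 0},{"x": 0,"y": 0,"z": 0,"roll": 0},{"x": 0,"y": 0,"z": 0,"roll": 0}], grip=-1)

```text
t: 17.75
eef_pos: [0.5084, -0.3755, 0.0633]
tcp_rot: [0.712, 0.702, -0.0, 0.001]
wrist_force: [-0.2, 0.1, 5.3]
grip_width: 0.0178
grasp_force: 25.0
```

Emit:
arm_command(targets=[{"x": 0,"y": 0,"z": 1.5,"roll": 0},{"x": 0,"y": 0,"z": 4,"roll": 0},{"x": 0,"y": 0,"z": 7,"roll": 0},{"x": 0,"y": 0,"z": 10,"roll": 0},{"x": 0,"y": 0,"z": 13,"roll": 0},{"x": 0,"y": 0,"z": 13,"roll": 0}])

```text
t: 18.25
eef_pos: [0.5103, -0.3772, 0.1994]
tcp_rot: [0.712, 0.702, -0.0, 0.005]
wrist_force: [1.4, -1.1, 0.6]
grip_width: 0.0176
grasp_force: 25.0
```

Emit:
arm_command(targets=[{"x": 0.3,"y": 2,"z": 0,"roll": 0},{"x": 0.8,"y": 5,"z": 0,"roll": 0},{"x": 1.4,"y": 9,"z": 0,"roll": 0},{"x": 2,"y": 13,"z": 0,"roll": 0},{"x": 2.6,"y": 17,"z": 0,"roll": 0},{"x": 3.3,"y": 21,"z": 0,"roll": 0},{"x": 3.9,"y": 25,"z": 0,"roll": 0},{"x": 4.6,"y": 29,"z": 0,"roll": 0},{"x": 5.2,"y": 33,"z": 0,"roll": 0},{"x": 6,"y": 37,"z": 0,"roll": 0}])

```text
t: 19.08
eef_pos: [0.567, -0.0027, 0.1913]
tcp_rot: [0.712, 0.702, -0.0, -0.001]
wrist_force: [1.3, -0.2, -0.7]
grip_width: 0.0175
grasp_force: 25.0
```

Emit:
arm_command(targets=[{"x": 0.6,"y": 4,"z": 0,"roll": 0},{"x": 1.4,"y": 8,"z": 0,"roll": 0},{"x": 2.2,"y": 12,"z": 0,"roll": 0},{"x": 3,"y": 16,"z": 0,"roll": 0},{"x": 3.6,"y": 20,"z": 0,"roll": 0},{"x": 4,"y": 23,"z": 0,"roll": 0},{"x": 4.2,"y": 25,"z": 0,"roll": 0},{"x": 4.2,"y": 26.2,"z": 0,"roll": 0},{"x": 4.2,"y": 26.2,"z": 0,"roll": 0},{"x": 4.2,"y": 26.2,"z": 0,"roll": 0}])

```text
t: 19.92
eef_pos: [0.6093, 0.2568, 0.1913]
tcp_rot: [0.712, 0.702, -0.001, -0.0]
wrist_force: [0.6, 0.0, -0.7]
grip_width: 0.0178
grasp_force: 25.0
```

Emit:
arm_command(targets=[{"x": 0,"y": 0,"z": -2,"roll": 0},{"x": 0,"y": 0,"z": -4,"roll": 0},{"x": 0,"y": 0,"z": -5.5,"roll": 0},{"x": 0,"y": 0,"z": -6.5,"roll": 0},{"x": 0,"y": 0,"z": -6.5,"roll": 0},{"x": 0,"y": 0,"z": -6.5,"roll": 0},{"x": 0,"y": 0,"z": -6.5,"roll": 0}])

```text
t: 20.5
eef_pos: [0.6107, 0.2566, 0.1283]
tcp_rot: [0.713, 0.701, 0.001, 0.0]
wrist_force: [0.6, 0.4, 0.4]
grip_width: 0.0179
grasp_force: 25.0
```

```bash
cat > look.py <<'E'
import sys
from m import *
g=grab('side','L'+sys.argv[1]); f=grab('top','LT'+sys.argv[1])
P=[]
for i in range(4): P.append(r.get_obs()['eef_pos']); eyes.grab_frame('top')
print(np.mean(P,0).round(4),np.std(P,0).round(4))
u0,v0,w,h=map(int,sys.argv[2:6])
cv2.imwrite('pics/LC'+sys.argv[1]+'.png',cv2.resize(g['frame'][v0:v0+h,u0:u0+w,::-1],(600,600*h//w),interpolation=2))
E
python3 look.py 1 250 110 130 100
```

```text
[0.6106 0.2572 0.1284] [0.0002 0.0001 0.0002]
```

View pics/LC1.png

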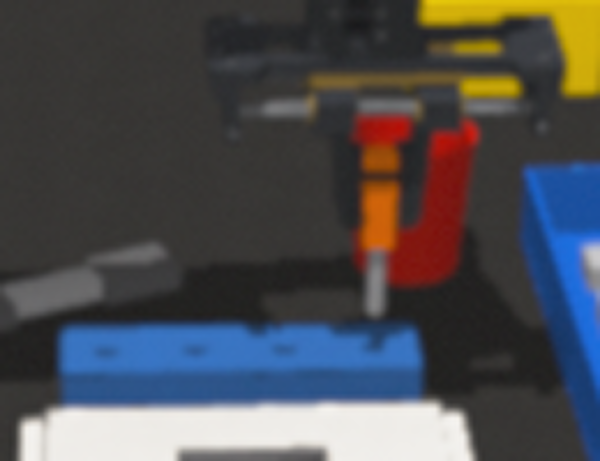

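The pin tip (375,310) hangs directly over the rightmost opening (375,342). I descend gently.

Emit:
arm_command(targets=[{"x": 0,"y": 0,"z": -1,"roll": 0},{"x": 0,"y": 0,"z": -1.7,"roll": 0},{"x": 0,"y": 0,"z": -2.1,"roll": 0},{"x": 0,"y": 0,"z": -2.4,"roll": 0},{"x": 0,"y": 0,"z": -2.7,"roll": 0},{"x": 0,"y": 0,"z": -2.9,"roll": 0},{"x": 0,"y": 0,"z": -2.9,"roll": 0}])

```text
t: 21.38
eef_pos: [0.6097, 0.2571, 0.0975]
tcp_rot: [0.712, 0.702, -0.0, -0.0]
wrist_force: [0.8, 0.0, -1.7]
grip_width: 0.018
grasp_force: 25.0
```

No contact force so far, so it is entering the hole. I continue down.

Emit:
arm_command(targets=[{"x": 0,"y": 0,"z": -0.6,"roll": 0},{"x": 0,"y": 0,"z": -1.2,"roll": 0},{"x": 0,"y": 0,"z": -1.8,"roll": 0},{"x": 0,"y": 0,"z": -2.3,"roll": 0},{"x": 0,"y": 0,"z": -2.8,"roll": 0},{"x": 0,"y": 0,"z": -3.2,"roll": 0},{"x": 0,"y": 0,"z": -3.4,"roll": 0},{"x": 0,"y": 0,"z": -3.4,"roll": 0}])

```text
t: 22.05
eef_pos: [0.6098, 0.2571, 0.0637]
tcp_rot: [0.712, 0.702, -0.0, -0.0]
wrist_force: [2.1, 0.7, -1.9]
grip_width: 0.0178
grasp_force: 25.0
```

Emit:
arm_command(targets=[{"x": 0,"y": 0,"z": -0.05,"roll": 0},{"x": 0,"y": 0,"z": -0.1,"roll": 0},{"x": 0,"y": 0,"z": -0.15,"roll": 0},{"x": 0,"y": 0,"z": -0.15,"roll": 0}])

```text
t: 22.38
eef_pos: [0.6099, 0.2571, 0.0634]
tcp_rot: [0.712, 0.702, -0.0, 0.0]
wrist_force: [-1.3, -1.8, 4.9]
grip_width: 0.0177
grasp_force: 25.0
```

Emit:
arm_command(targets=[{"x": 0,"y": 0,"z": -0.1,"roll": 0},{"x": 0,"y": 0,"z": -0.1,"roll": 0}])

```text
t: 22.55
eef_pos: [0.6099, 0.2572, 0.0633]
tcp_rot: [0.712, 0.702, -0.0, 0.0]
wrist_force: [-4.7, -3.4, 11.2]
grip_width: 0.0179
grasp_force: 25.0
```

Emit:
arm_command(targets=[{"x": 0,"y": 0,"z": 0,"roll": 0},{"x": 0,"y": 0,"z": 0,"roll": 0},{"x": 0,"y": 0,"z": 0,"roll": 0},{"x": 0,"y": 0,"z": 0,"roll": 0},{"x": 0,"y": 0,"z": 1,"roll": 0},{"x": 0,"y": 0,"z": 3,"roll": 0},{"x": 0,"y": 0,"z": 6,"roll": 0},{"x": 0,"y": 0,"z": 9,"roll": 0},{"x": 0,"y": -1,"z": 12,"roll": 0}], grip=-0.25)

```text
t: 23.3
eef_pos: [0.6093, 0.2484, 0.1833]
tcp_rot: [0.712, 0.702, 0.0, -0.0]
wrist_force: [0.1, -0.5, -0.2]
grip_width: 0.0331
grasp_force: 0.0
```

Emit:
arm_command(targets=[{"x": -1,"y": -4,"z": 0,"roll": 0},{"x": -1.9,"y": -8,"z": 0,"roll": 0},{"x": -2.8,"y": -12,"z": 0,"roll": 0},{"x": -3.7,"y": -16,"z": 0,"roll": 0},{"x": -4.6,"y": -20,"z": 0,"roll": 0},{"x": -5.5,"y": -24,"z": 0,"roll": 0},{"x": -6.4,"y": -28,"z": 0,"roll": 0},{"x": -7.3,"y": -32,"z": 0,"roll": 0},{"x": -8.2,"y": -36,"z": 0,"roll": 0},{"x": -9,"y": -39.5,"z": 0,"roll": 0}])

```text
t: 24.13
eef_pos: [0.5191, -0.1502, 0.1825]
tcp_rot: [0.713, 0.702, 0.0, 0.001]
wrist_force: [0.5, -0.8, -0.4]
grip_width: 0.0328
grasp_force: 0.0
```

Emit:
arm_command(targets=[{"x": -1,"y": -4,"z": 0,"roll": 0},{"x": -2,"y": -8,"z": 0,"roll": 0},{"x": -3,"y": -12,"z": 0,"roll": 0},{"x": -4.2,"y": -16,"z": 0,"roll": 0},{"x": -5.4,"y": -19.5,"z": 0,"roll": 0},{"x": -6.2,"y": -22.6,"z": 0,"roll": 0},{"x": -6.2,"y": -22.6,"z": -2,"roll": 0},{"x": -6.2,"y": -22.6,"z": -4.5,"roll": 0},{"x": -6.2,"y": -22.6,"z": -4.5,"roll": 0},{"x": -6.2,"y": -22.6,"z": -4.5,"roll": 0}])

```text
t: 24.97
eef_pos: [0.457, -0.373, 0.1358]
tcp_rot: [0.712, 0.702, 0.0, -0.002]
wrist_force: [0.4, 1.0, 0.5]
grip_width: 0.0329
grasp_force: 0.0
```

```bash
python3 look.py 2 250 110 130 100; cd pics; python3 -c "
import cv2,numpy as np
a=cv2.imread('LC2.png'); b=cv2.imread('L2.png')[280:420,190:370]; a=cv2.resize(a,(400,308)); b=cv2.resize(b,(396,308)); cv2.imwrite('D2.png',np.hstack([a,b]))"
```

```text
[ 0.4587 -0.3742  0.1384] [0.0001 0.0001 0.0002]
```

View pics/D2.png

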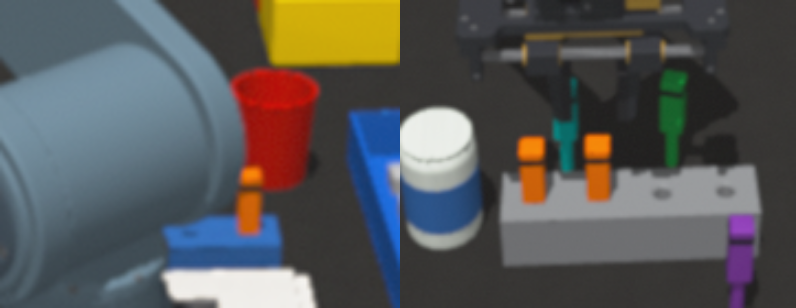

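The left part shows the first probe upright and home at (250,205). The right part shows the fingers open behind and above the next probe (597,168), with (532,170) still to come.

Emit:
arm_command(targets=[{"x": 0,"y": 0,"z": -2,"roll": 0},{"x": 0,"y": 0,"z": -4,"roll": 0},{"x": 0,"y": 0,"z": -5.5,"roll": 0},{"x": 0,"y": 0,"z": -6.9,"roll": 0},{"x": 0,"y": 0,"z": -7.5,"roll": 0},{"x": 0,"y": 0,"z": -7.5,"roll": 0}])

```text
t: 25.77
eef_pos: [0.4574, -0.373, 0.0606]
tcp_rot: [0.712, 0.702, 0.0, -0.001]
wrist_force: [-0.3, -0.6, 0.3]
grip_width: 0.033
grasp_force: 0.0
```

Emit:
arm_command(targets=[{"x": 0,"y": 0,"z": 0,"roll": 0},{"x": 0,"y": 0,"z": 0,"roll": 0},{"x": 0,"y": 0,"z": 0,"roll": 0},{"x": 0,"y": 0,"z": 0,"roll": 0},{"x": 0,"y": 0,"z": 0,"roll": 0},{"x": 0,"y": 0,"z": 0,"roll": 0}], grip=-1)

```text
t: 26.27
eef_pos: [0.4585, -0.3746, 0.0629]
tcp_rot: [0.712, 0.702, -0.0, 0.001]
wrist_force: [-0.7, 0.5, 6.3]
grip_width: 0.0179
grasp_force: 25.0
```

Emit:
arm_command(targets=[{"x": 0,"y": 0,"z": 1.5,"roll": 0},{"x": 0,"y": 0,"z": 4,"roll": 0},{"x": 0,"y": 0,"z": 7,"roll": 0},{"x": 0,"y": 0,"z": 10,"roll": 0},{"x": 0,"y": 0,"z": 13,"roll": 0},{"x": 0,"y": 0,"z": 13,"roll": 0}])

```text
t: 26.77
eef_pos: [0.4601, -0.3765, 0.1986]
tcp_rot: [0.712, 0.702, -0.0, 0.005]
wrist_force: [0.7, -1.3, -0.3]
grip_width: 0.0179
grasp_force: 25.0
```

Emit:
arm_command(targets=[{"x": 0.2,"y": 2,"z": 0,"roll": 0},{"x": 0.4,"y": 5,"z": 0,"roll": 0},{"x": 0.7,"y": 9,"z": 0,"roll": 0},{"x": 1,"y": 13,"z": 0,"roll": 0},{"x": 1.3,"y": 17,"z": 0,"roll": 0},{"x": 1.6,"y": 21,"z": 0,"roll": 0},{"x": 2,"y": 25,"z": 0,"roll": 0},{"x": 2.3,"y": 29,"z": 0,"roll": 0},{"x": 2.7,"y": 33,"z": 0,"roll": 0},{"x": 3,"y": 37,"z": 0,"roll": 0}])

```text
t: 27.6
eef_pos: [0.4873, -0.0019, 0.1912]
tcp_rot: [0.712, 0.702, -0.0, -0.0]
wrist_force: [1.1, -1.2, 0.2]
grip_width: 0.0179
grasp_force: 25.0
```

Emit:
arm_command(targets=[{"x": 0.4,"y": 4,"z": 0,"roll": 0},{"x": 0.8,"y": 8,"z": 0,"roll": 0},{"x": 1.2,"y": 12,"z": 0,"roll": 0},{"x": 1.6,"y": 16,"z": 0,"roll": 0},{"x": 2,"y": 20,"z": 0,"roll": 0},{"x": 2.2,"y": 23,"z": 0,"roll": 0},{"x": 2.2,"y": 25,"z": 0,"roll": 0},{"x": 2.2,"y": 26.3,"z": 0,"roll": 0},{"x": 2.2,"y": 26.3,"z": 0,"roll": 0},{"x": 2.2,"y": 26.3,"z": 0,"roll": 0}])

```text
t: 28.43
eef_pos: [0.5094, 0.2589, 0.191]
tcp_rot: [0.712, 0.702, -0.001, -0.0]
wrist_force: [-0.2, -0.3, 0.3]
grip_width: 0.0175
grasp_force: 25.0
```

Emit:
arm_command(targets=[{"x": 0,"y": 0,"z": -2,"roll": 0},{"x": 0,"y": 0,"z": -4,"roll": 0},{"x": 0,"y": 0,"z": -5.5,"roll": 0},{"x": 0,"y": 0,"z": -6.5,"roll": 0},{"x": 0,"y": 0,"z": -6.5,"roll": 0},{"x": 0,"y": 0,"z": -6.5,"roll": 0},{"x": 0,"y": 0,"z": -6.5,"roll": 0},{"x": 0,"y": 0,"z": -6.5,"roll": 0}])

```text
t: 29.1
eef_pos: [0.5108, 0.2591, 0.1279]
tcp_rot: [0.713, 0.702, 0.001, 0.001]
wrist_force: [0.1, 0.3, -0.8]
grip_width: 0.0177
grasp_force: 25.0
```

```bash
python3 look.py 3 230 110 130 100
```

```text
[0.5103 0.2593 0.1274] [0.0002 0.     0.0002]
```

View pics/LC3.png

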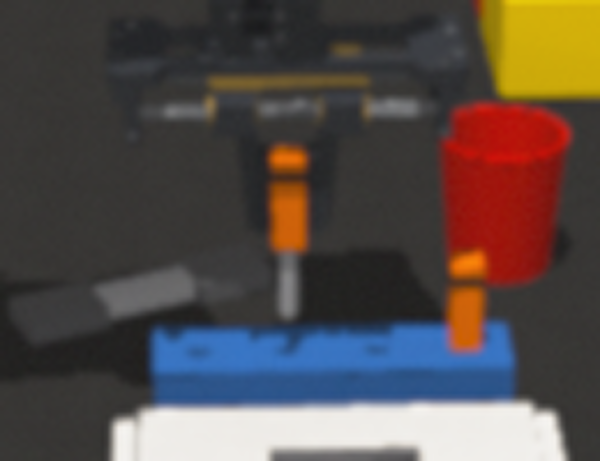

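The second pin tip (289,312) is over the opening (289,345). I insert it with a 1 mm y correction.

Emit:
arm_command(targets=[{"x": 0,"y": -0.08,"z": -1,"roll": 0},{"x": 0,"y": -0.08,"z": -1.7,"roll": 0},{"x": 0,"y": -0.08,"z": -2.1,"roll": 0},{"x": 0,"y": -0.08,"z": -2.4,"roll": 0},{"x": 0,"y": -0.08,"z": -2.7,"roll": 0},{"x": 0,"y": -0.08,"z": -2.9,"roll": 0},{"x": 0,"y": -0.08,"z": -2.9,"roll": 0}])

```text
t: 29.98
eef_pos: [0.5097, 0.2583, 0.0971]
tcp_rot: [0.712, 0.702, -0.0, -0.0]
wrist_force: [0.5, -0.2, -1.2]
grip_width: 0.0175
grasp_force: 25.0
```

Emit:
arm_command(targets=[{"x": 0,"y": 0,"z": -0.6,"roll": 0},{"x": 0,"y": 0,"z": -1.2,"roll": 0},{"x": 0,"y": 0,"z": -1.8,"roll": 0},{"x": 0,"y": 0,"z": -2.3,"roll": 0},{"x": 0,"y": 0,"z": -2.8,"roll": 0},{"x": 0,"y": 0,"z": -3.2,"roll": 0},{"x": 0,"y": 0,"z": -3.4,"roll": 0},{"x": 0,"y": 0,"z": -3.5,"roll": 0},{"x": 0,"y": 0,"z": -3.6,"roll": 0},{"x": 0,"y": 0,"z": -3.6,"roll": 0}])

```text
t: 30.82
eef_pos: [0.5098, 0.2583, 0.0629]
tcp_rot: [0.712, 0.702, -0.0, 0.0]
wrist_force: [-3.6, -2.8, 11.3]
grip_width: 0.0177
grasp_force: 25.0
```

Emit:
arm_command(targets=[{"x": 0,"y": 0,"z": 0,"roll": 0},{"x": 0,"y": 0,"z": 0,"roll": 0},{"x": 0,"y": 0,"z": 0,"roll": 0},{"x": 0,"y": 0,"z": 0,"roll": 0},{"x": 0,"y": 0,"z": 1,"roll": 0},{"x": 0,"y": 0,"z": 3,"roll": 0},{"x": 0,"y": 0,"z": 6,"roll": 0},{"x": 0,"y": 0,"z": 9,"roll": 0},{"x": 0,"y": -1,"z": 12,"roll": 0}], grip=-0.25)

```text
t: 31.57
eef_pos: [0.5094, 0.2493, 0.1834]
tcp_rot: [0.712, 0.702, 0.0, -0.0]
wrist_force: [0.4, 0.2, 0.1]
grip_width: 0.0331
grasp_force: 0.0
```

Emit:
arm_command(targets=[{"x": -0.6,"y": -4,"z": 0,"roll": 0},{"x": -1.2,"y": -8,"z": 0,"roll": 0},{"x": -1.8,"y": -12,"z": 0,"roll": 0},{"x": -2.4,"y": -16,"z": 0,"roll": 0},{"x": -3,"y": -20,"z": 0,"roll": 0},{"x": -3.6,"y": -24,"z": 0,"roll": 0},{"x": -4.2,"y": -28,"z": 0,"roll": 0},{"x": -4.8,"y": -32,"z": 0,"roll": 0},{"x": -5.4,"y": -36,"z": 0,"roll": 0},{"x": -6,"y": -39.5,"z": 0,"roll": 0}])

```text
t: 32.4
eef_pos: [0.4493, -0.149, 0.1826]
tcp_rot: [0.713, 0.702, 0.0, 0.001]
wrist_force: [1.5, -0.6, 0.7]
grip_width: 0.0335
grasp_force: 0.0
```

Emit:
arm_command(targets=[{"x": -0.8,"y": -4,"z": 0,"roll": 0},{"x": -1.6,"y": -8,"z": 0,"roll": 0},{"x": -2.4,"y": -12,"z": 0,"roll": 0},{"x": -3.2,"y": -16,"z": 0,"roll": 0},{"x": -3.8,"y": -19.5,"z": 0,"roll": 0},{"x": -4.1,"y": -22.7,"z": 0,"roll": 0},{"x": -4.1,"y": -22.7,"z": -2,"roll": 0},{"x": -4.1,"y": -22.7,"z": -4.5,"roll": 0},{"x": -4.1,"y": -22.7,"z": -4.5,"roll": 0},{"x": -4.1,"y": -22.7,"z": -4.5,"roll": 0}])

```text
t: 33.23
eef_pos: [0.408, -0.3727, 0.1359]
tcp_rot: [0.712, 0.702, 0.0, -0.002]
wrist_force: [0.2, -0.2, 0.4]
grip_width: 0.0331
grasp_force: 0.0
```

```bash
python3 look.py 4 190 280 180 140
```

```text
[ 0.4096 -0.374   0.1383] [0.0001 0.0001 0.0002]
```

View pics/LC4.png

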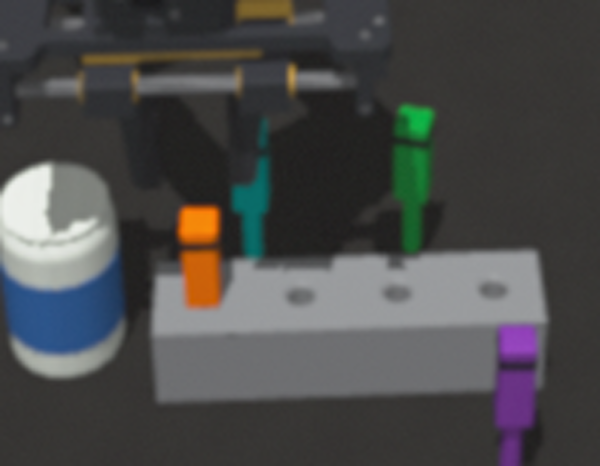

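The last orange probe (200,255) is below the open fingers; the other three rack holes are empty. I grasp it, and the gripper body clears the can.

Emit:
arm_command(targets=[{"x": 0,"y": 0.05,"z": -2,"roll": 0},{"x": 0,"y": 0.05,"z": -4,"roll": 0},{"x": 0,"y": 0.05,"z": -5.5,"roll": 0},{"x": 0,"y": 0.05,"z": -6.9,"roll": 0},{"x": 0,"y": 0.05,"z": -7.5,"roll": 0},{"x": 0,"y": 0.05,"z": -7.5,"roll": 0}])

```text
t: 34.03
eef_pos: [0.4084, -0.3724, 0.0607]
tcp_rot: [0.712, 0.702, 0.0, -0.001]
wrist_force: [0.3, -0.1, -1.0]
grip_width: 0.0328
grasp_force: 0.0
```

Emit:
arm_command(targets=[{"x": 0,"y": 0,"z": 0,"roll": 0},{"x": 0,"y": 0,"z": 0,"roll": 0},{"x": 0,"y": 0,"z": 0,"roll": 0},{"x": 0,"y": 0,"z": 0,"roll": 0},{"x": 0,"y": 0,"z": 0,"roll": 0},{"x": 0,"y": 0,"z": 0,"roll": 0}], grip=-1)

```text
t: 34.53
eef_pos: [0.4094, -0.3739, 0.0628]
tcp_rot: [0.712, 0.702, -0.0, 0.001]
wrist_force: [0.1, 0.6, 5.1]
grip_width: 0.0177
grasp_force: 25.0
```

Emit:
arm_command(targets=[{"x": 0,"y": 0,"z": 1.5,"roll": 0},{"x": 0,"y": 0,"z": 4,"roll": 0},{"x": 0,"y": 0,"z": 7,"roll": 0},{"x": 0,"y": 0,"z": 10,"roll": 0},{"x": 0,"y": 0,"z": 13,"roll": 0},{"x": 0,"y": 0,"z": 13,"roll": 0}])

```text
t: 35.03
eef_pos: [0.411, -0.376, 0.1984]
tcp_rot: [0.712, 0.702, -0.001, 0.005]
wrist_force: [0.8, -0.2, -0.8]
grip_width: 0.0182
grasp_force: 25.0
```

Emit:
arm_command(targets=[{"x": 0.2,"y": 2,"z": 0,"roll": 0},{"x": 0.4,"y": 5,"z": 0,"roll": 0},{"x": 0.7,"y": 9,"z": 0,"roll": 0},{"x": 1,"y": 13,"z": 0,"roll": 0},{"x": 1.3,"y": 17,"z": 0,"roll": 0},{"x": 1.6,"y": 21,"z": 0,"roll": 0},{"x": 2,"y": 25,"z": 0,"roll": 0},{"x": 2.3,"y": 29,"z": 0,"roll": 0},{"x": 2.7,"y": 33,"z": 0,"roll": 0},{"x": 3,"y": 37,"z": 0,"roll": 0}])

```text
t: 35.87
eef_pos: [0.4383, -0.0012, 0.1913]
tcp_rot: [0.713, 0.702, 0.0, 0.0]
wrist_force: [0.3, 0.3, -1.0]
grip_width: 0.0177
grasp_force: 25.0
```

Emit:
arm_command(targets=[{"x": 0.4,"y": 4,"z": 0,"roll": 0},{"x": 0.8,"y": 8,"z": 0,"roll": 0},{"x": 1.2,"y": 12,"z": 0,"roll": 0},{"x": 1.6,"y": 16,"z": 0,"roll": 0},{"x": 2,"y": 20,"z": 0,"roll": 0},{"x": 2,"y": 23,"z": 0,"roll": 0},{"x": 2,"y": 25,"z": 0,"roll": 0},{"x": 2,"y": 26.15,"z": 0,"roll": 0},{"x": 2,"y": 26.15,"z": 0,"roll": 0},{"x": 2,"y": 26.15,"z": 0,"roll": 0}])

```text
t: 36.7
eef_pos: [0.4585, 0.258, 0.191]
tcp_rot: [0.712, 0.702, -0.001, -0.0]
wrist_force: [0.2, -0.4, -0.7]
grip_width: 0.0176
grasp_force: 25.0
```

Emit:
arm_command(targets=[{"x": 0,"y": 0,"z": -2,"roll": 0},{"x": 0,"y": 0,"z": -4,"roll": 0},{"x": 0,"y": 0,"z": -5.5,"roll": 0},{"x": 0,"y": 0,"z": -6.5,"roll": 0},{"x": 0,"y": 0,"z": -6.5,"roll": 0},{"x": 0,"y": 0,"z": -6.5,"roll": 0},{"x": 0,"y": 0,"z": -6.5,"roll": 0},{"x": 0,"y": 0,"z": -6.5,"roll": 0}])

```text
t: 37.37
eef_pos: [0.4598, 0.2583, 0.1279]
tcp_rot: [0.713, 0.702, 0.001, 0.001]
wrist_force: [-0.2, 0.6, -0.6]
grip_width: 0.0175
grasp_force: 25.0
```

```bash
python3 look.py 5 230 110 130 100
```

```text
[0.4593 0.2585 0.1273] [0.0002 0.     0.0002]
```

View pics/LC5.png

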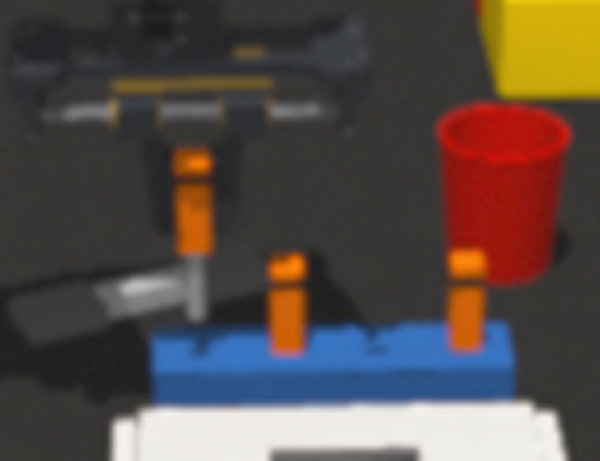

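Probes 1 and 2 stand home at (289,305) and (467,300). The third pin tip (197,315) is over the leftmost opening (200,348). I insert it with a 0.5 mm shift.

Emit:
arm_command(targets=[{"x": 0.05,"y": 0.05,"z": -1,"roll": 0},{"x": 0.05,"y": 0.05,"z": -1.7,"roll": 0},{"x": 0.05,"y": 0.05,"z": -2.1,"roll": 0},{"x": 0.05,"y": 0.05,"z": -2.4,"roll": 0},{"x": 0.05,"y": 0.05,"z": -2.7,"roll": 0},{"x": 0.05,"y": 0.05,"z": -2.9,"roll": 0},{"x": 0.05,"y": 0.05,"z": -2.9,"roll": 0}])

```text
t: 38.25
eef_pos: [0.4596, 0.2587, 0.0972]
tcp_rot: [0.712, 0.702, 0.0, 0.0]
wrist_force: [2.9, -1.2, -3.3]
grip_width: 0.018
grasp_force: 25.0
```

Emit:
arm_command(targets=[{"x": 0,"y": 0,"z": -0.6,"roll": 0},{"x": 0,"y": 0,"z": -1.2,"roll": 0},{"x": 0,"y": 0,"z": -1.8,"roll": 0},{"x": 0,"y": 0,"z": -2.3,"roll": 0},{"x": 0,"y": 0,"z": -2.8,"roll": 0},{"x": 0,"y": 0,"z": -3.2,"roll": 0},{"x": 0,"y": 0,"z": -3.4,"roll": 0},{"x": 0,"y": 0,"z": -3.5,"roll": 0},{"x": 0,"y": 0,"z": -3.6,"roll": 0},{"x": 0,"y": 0,"z": -3.6,"roll": 0}])

```text
t: 39.08
eef_pos: [0.4598, 0.2588, 0.0628]
tcp_rot: [0.712, 0.702, 0.0, 0.0]
wrist_force: [-0.9, -3.7, 11.4]
grip_width: 0.018
grasp_force: 25.0
```

Seated. I release, rise and move clear.

Emit:
arm_command(targets=[{"x": 0,"y": 0,"z": 0,"roll": 0},{"x": 0,"y": 0,"z": 0,"roll": 0},{"x": 0,"y": 0,"z": 0,"roll": 0},{"x": 0,"y": 0,"z": 0,"roll": 0},{"x": 0,"y": 0,"z": 1,"roll": 0},{"x": 0,"y": 0,"z": 3,"roll": 0},{"x": 0,"y": 0,"z": 6,"roll": 0},{"x": 0,"y": 0,"z": 9,"roll": 0},{"x": 0,"y": 0,"z": 13,"roll": 0},{"x": 0,"y": 0,"z": 15,"roll": 0}], grip=-0.25)

```text
t: 39.92
eef_pos: [0.4606, 0.2595, 0.2167]
tcp_rot: [0.712, 0.702, 0.002, 0.001]
wrist_force: [1.1, 0.2, 0.8]
grip_width: 0.0333
grasp_force: 0.0
```

Emit:
arm_command(targets=[{"x": 0,"y": -4,"z": 1,"roll": 0},{"x": 0,"y": -8,"z": 2,"roll": 0},{"x": 0,"y": -12,"z": 2,"roll": 0},{"x": 0,"y": -16,"z": 2,"roll": 0},{"x": 0,"y": -20,"z": 2,"roll": 0},{"x": 0,"y": -24,"z": 2,"roll": 0},{"x": 0,"y": -28,"z": 2,"roll": 0},{"x": 0,"y": -32,"z": 2,"roll": 0},{"x": 0,"y": -36,"z": 2,"roll": 0},{"x": 0,"y": -36,"z": 2,"roll": 0}])

```text
t: 40.75
eef_pos: [0.4592, -0.1073, 0.2325]
tcp_rot: [0.715, 0.7, -0.001, 0.001]
wrist_force: [-0.0, -0.7, 0.0]
grip_width: 0.0331
grasp_force: 0.0
```

```bash
python3 look.py 6 230 110 130 130
python3 - <<'E'
from m import *
f=grab('top'); fr=f['frame'].astype(int); W,ok=f['W'],f['ok']
print('cover');[print(*c) for c in comps(W,ok,.034,.046,.3,.7,.05,.225,50)]
print('tall');[print(*c) for c in comps(W,ok,.08,.13,.4,.68,.2,.32,8)]
for q in comps(W,ok,.008,.022,.2,.8,-.5,.4,60): print(*q)
E
python3 -c "
import cv2,numpy as np
a=cv2.imread('pics/LC6.png');b=cv2.imread('pics/LT6.png')
cv2.imwrite('pics/D6.png',np.hstack([cv2.resize(a,(360,360)),cv2.resize(b[130:400,100:430],(440,360))]))"
```

```text
[ 0.4591 -0.1009  0.2318] [0.0001 0.0009 0.0001]
cover
[262. 254.] 4134 [537.1 150.5] [131.4 221. ] 89.2 0.0396
tall
[215. 220.] 81 [610.8 256.9] [19.3 18.6] 88.8 0.1008
[213. 261.] 75 [511.1 258. ] [17.  18.5] 1.7 0.1016
[212. 283.] 72 [461.7 258.9] [16.6 18.8] 1.3 0.1019
[187. 157.] 137 [779.6 352.3] [42.6 39.3] 87.3 0.0178
[212. 157.] 144 [777.7 290. ] [44.7 38.6] 1.4 0.0177
[235. 159.] 118 [777.9 227.5] [34.5 41.6] 89.1 0.018
[365. 165.] 720 [ 770.1 -103.8] [160.2  37.4] 89.6 0.0143
[312. 180.] 228 [728.8  31.3] [54.9 29.7] 22.4 0.0125
[428. 198.] 110 [ 688.1 -266.3] [27.2 72.3] 18.5 0.0101
[168. 312.] 296 [392.9 390. ] [78.  37.9] 23.8 0.0131
[343. 320.] 75 [374.4 -54.2] [17.1 28.9] 64.7 0.0127
```

View pics/D6.png

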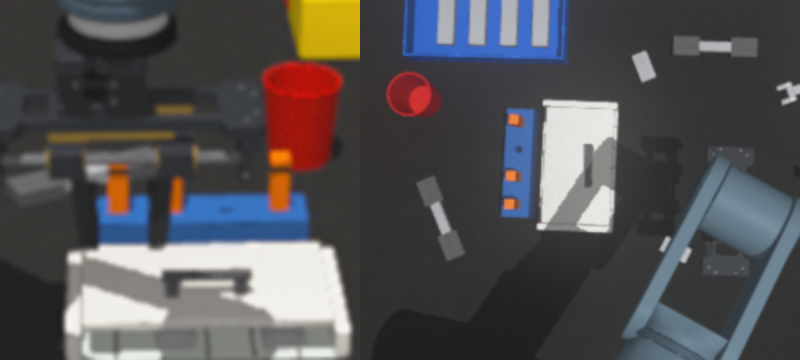

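Cover shut and level at 40 mm, with both bars under it and visible through the mouth at (175,340) and (285,340). All three probes stand upright in the block and the bystanders are where they were.

```bash
python3 -c "
from cell import hand_in; print(hand_in())"
```

```text
the job is handed in; nothing more can be done
None
```

Job handed in: both striped bars (red and yellow) are on the cold plate, the cover is shut, and all three orange probes are fully home in the terminal block. One risk: pressing the cover down peaked at about 54 N at the wrist through the closed fingertips. That is under the 120 N wrist limit and was not on the arm or gripper body.

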